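# Make up two guest bath trays

### The arm

A 6-joint arm with a two-finger parallel gripper is mounted at the origin on the work surface. World frame = base frame: x ahead of the robot, y to its left, z up, the work surface at z = 0. Lengths are in mm, angles in rad, forces in N, time in s.
With the tool pointing down it reaches from about 275 to 750 mm from the base axis. Payload 10.2 kg.
Tool frame: the origin (TCP) lies between the finger pads; the fingertips stand 17 mm ahead of it and the grasp point (between the pads) lies 2 mm behind it; z points along the fingers, y is the line along which they close (so a half turn about z gives the same grasp; the last joint's range is limited). The gripper opens to 85 mm and grips with 20 to 120 N. Pads are 22 mm wide; open, the fingers measure 114 mm over their backs; the gripper's body (76 mm by 85 mm) begins 54 mm behind the grasp point. The pads swing forward as they close: fully open they stand 13 mm farther back than shut.
Start: joints at [-1.438, 0.313, 1.498, -0, 1.331, -0.223], TCP at [182.866, -492.129, 248.294] pointing down, gripper open.
Joint ranges: [-2.94, 2.94], [-0.97, 2.17], [0.19, 2.56], [-1.23, 4.37], [0.02, 3.11], [-2.88, 2.88]. Speed limits (rad/s): [2.39, 2.39, 3.01, 3.14, 3.14, 3.14].

### API

Orientations are given as a unit quaternion [w, x, y, z].
In Python, from rig import * gives the robot as it stands.
- The arm moves only by the tool step_arm, never from a script. Its argument "commands" is text: rows parted by semicolons, each of 7 numbers parted by spaces: the opening, from 0 (shut) to 1 (fully open), then the shift along the tool's x, y, z in cm, then the turn, a rotation vector about the tool's x, y, z in rad. In form: hand x y z rx ry rz; .... A call has 1 to 20 rows; each row is the pose to reach, as a shift and turn from the pose commanded when the call began, along the tool's axes at that moment; what a row does not reach only later rows make up. A row lasts 1/12 s, in which the tool goes at most 41.7 mm and 7.16 degrees, less where a joint would pass 70% of its speed; a pose out of reach is approached as far as the arm can. A call with a gripper value outside its range is refused whole. The fingers move at their own pace and stop on an object; "newtons" is the grip in N (left out, the last holds). Time passes only in rows, so rows that repeat a pose let the fingers close. It gives the time, the measured TCP pose, the force, the opening and the grip force at its end, in the units of the state.
- sense(): the state, without advancing time (a new reading comes with each control period).
- capture(name): name is "side" or "top" or "wrist"; returns the picture (384x512x3 uint8, red, green, blue); there is no depth.
- camera_model(name): a dict with "mtx" (3x3 intrinsics, pixels), "eye" and "rotation" of the camera in the world. Camera axes: x right, y down, z forward; pixel columns grow to the right and rows downward; lengths in mm; the calibration is good to about 2 mm. A picture is of the moment at which its call begins: read the wrist's pose just before it. camera_model takes no time and is no camera call; for the wrist camera it gives the pose at the moment of the call.
- finish_job(): hands the job in; it is judged then, once.
Trained networks look in the newest picture that a camera, given by its name, has taken for a name from the list of things; names that differ only in an ending like _2 or _b are one class to them, and where a whole thing is asked for, a point or a joint stands for the part that bears it (a point fixed in the world has none). Each returns a list of dicts, best first, with "score" (0 to 1); they miss things now and then, are a little off and sometimes report something else, mostly with a low value. They report only what shows in the picture. A call takes as long as a camera call. They do not tell look-alikes from the thing itself.
- search_frame(camera, label): "rect" ([centre column, centre row, width, height] in pixels, round what is visible of it).
- trace(camera, label): "mask" (384x512 bool, what is visible of it) and "rect" ([centre column, centre row, width, height] in pixels, round what is visible of it).
- spot_point(camera, label): "xy" ([column, row] in pixels: a listed point, or the origin of a listed thing).
The state is a dict: "time_s": time; "joints": joint angles; "dq": joint speeds; "tau": joint torques, N m; "eef_pos": TCP position; "ee_rot": TCP orientation; "force": force on the tool from outside, world axes, zero at the start; "wrist_torque": the same for the moment, N m; "grip_width": opening from 0.0 (shut) to 1.0 (fully open); "grip_force": force on a finger pad.
Only numpy, scipy, OpenCV 4.12 (cv2) and the standard library are available. Lean on these libraries where they do the work, as an engineer would, in place of code of your own. Each camera call takes 0.05 s, during which the arm holds its last target. There are 200 camera calls.

### The job

Make up the two guest trays from the stock on the counter: the blue tray gets the cream jar in its middle compartment with the amber bottle and the soap in the two end ones (either way round), and the yellow tray gets the duck and the tumbler, one in each compartment. Everything ends standing upright, flat on the floor of its own compartment and let go; leave the green bottle and the candle where they stand.

Things in the scene. Friction and masses are not known exactly. Their poses are not given: they have to be found in the camera images.
- blue_tray: Low wicker guest tray with wooden rims and a blue floor, three compartments in a row. Fixed. Origin at the centre of its underside, z up, its y along its length. Outside 95 x 245 x 20 mm (x, y, z); walls and dividers 5 mm thick, 20 mm high; floor 5 mm thick. Compartments 85 (x) by 75 mm (y) inside, centres at y = -80, 0 and +80 mm, x = 0.
- yellow_tray: Low wicker guest tray with wooden rims and a yellow floor, two compartments. Fixed. Origin at the centre of its underside, z up, its y along its length. Outside 95 x 165 x 20 mm (x, y, z); walls and dividers 5 mm thick, 20 mm high; floor 5 mm thick. Compartments 85 (x) by 75 mm (y) inside, centres at y = -40 and +40 mm, x = 0.
- amber_bottle: Small amber bottle with a brass cap: body 40 mm in diameter to a height of 52 mm, cap 22 mm in diameter, 80 mm tall in all, about 90 g. Stands upright; origin at the centre of its underside, z up.
- jar: White cream jar with a pink lid: 44 mm in diameter (the lid, from 36 mm up, 46 mm), 55 mm tall, about 100 g. Stands upright; origin at the centre of its underside, z up.
- soap: Bar of pale green soap, 50 mm long (its x), 36 mm wide (y), 36 mm high, about 80 g. Origin at the centre of its underside, z up.
- duck: Rigid yellow toy bath duck with an orange beak. The body is about 52 mm long (its x) and 40 mm wide (y), with upright sides that can be gripped up to 34 mm high; the head is over x = -8 mm, top 63 mm high, beak towards -x. About 50 g. Stands on its flat bottom; origin at the centre of the underside, z up.
- tumbler: Dark blue open toothbrush tumbler: 48 mm in diameter at the foot, 50 mm at the rim, 75 mm tall, wall 3 mm, about 60 g. Stands upright, mouth up; origin at the centre of its underside, z up.
- green_bottle: Bystander: dark green bottle with a black cap, otherwise the same shape and size as the amber one (40 mm in diameter, 80 mm tall), standing among the stock; it belongs to no kit. Origin at the centre of its underside.
- candle: Bystander: cream candle 66 mm in diameter, 55 mm tall, standing beyond the stock. Origin at the centre of its underside.
There are look-alikes about, which are no part of the job. There is more than one size of the duck; the one meant has the size given above.

How it is judged:
By the outcome, as a careful person would: the job done as asked, in the order asked, and still so for the second after the job is handed in, with the robot touching nothing.
It also fails if it takes over 117 s, if anything falls off the work surface, if the arm or the gripper's body presses on something with over 40 N, if the wrist force passes 120 N, or if a joint passes its speed limit or range.

## Working session

There is one attempt and no reset: what is moved stays moved. The work goes in short steps, Python scripts to look and compute and a tool call to move; the robot and the scene stay as the last step left them, time stands still between calls to the robot, and variables do not carry over. Pictures are saved under pics/ and viewed, at most 16 in all, crops included, and the job is handed in when it is done.

Besides the shell and the picture viewer there is one more tool, called after "Emit:" by a JSON object that holds its "fn" and its "kwargs". step_arm: Moves the arm, as the interface text tells. Its arguments: {"type":"object","properties":{"commands":{"type":"string"},"newtons":{"type":"number"}},"required":["commands"]}

```bash
mkdir -p pics; ls; cat > h.py <<'E'
from rig import *
import numpy as np, cv2
def save(cam,n):
    im=capture(cam); cv2.imwrite(f'pics/{n}.png',im[:,:,::-1]); return im
def ray(m,uv,z):
    K,e,R=np.array(m['mtx']),np.array(m['eye']),np.array(m['rotation'])
    d=R@np.linalg.solve(K,[uv[0],uv[1],1.]); return e+d*(z-e[2])/d[2]
def proj(m,p):
    K,e,R=np.array(m['mtx']),np.array(m['eye']),np.array(m['rotation'])
    q=K@(R.T@(np.array(p)-e)); return q[:2]/q[2]
E
python3 - <<'E'
from h import *
np.set_printoptions(precision=3,suppress=True)
print(sense())
a=save('top','top0'); b=save('side','side0')
cv2.imwrite('pics/two0.png',np.vstack([a,b])[:,:,::-1][:, :])
for c in('top','side'):
    print(c,camera_model(c))
m=camera_model('top')
# sign check of rotation convention
print(ray(m,(256,192),0))
for l in ['blue_tray','yellow_tray','amber_bottle','jar','soap','duck','tumbler','green_bottle','candle']:
    for r in trace('top',l)[:3]:
        if r['score']<.2: continue
        M=r['mask'].astype(np.uint8); cc=max(cv2.findContours(M,0,2)[0],key=cv2.contourArea)
        print(l,round(r['score'],2),np.round(r['rect']),np.round(cv2.minAreaRect(cc)[2]),ray(m,r['rect'][:2],20)[:2])
    for r in spot_point('top',l)[:3]:
        if r['score']>.2: print('  spot',round(r['score'],2),np.round(r['xy']),ray(m,r['xy'],0)[:2])
E
```

```text
pics
{'time_s': 0.0, 'joints': array([-1.438,  0.313,  1.498,  0.   ,  1.331, -0.223]), 'dq': array([ 0.001,  0.002,  0.001, -0.001, -0.   ,  0.001]), 'tau': array([ -0.   , -41.226, -25.974,  -0.   ,   0.004,   0.   ]), 'eef_pos': array([ 182.845, -491.873,  247.736]), 'ee_rot': array([-0.001,  0.984,  0.177,  0.   ]), 'force': array([0.397, 1.517, 0.272]), 'wrist_torque': array([ 0.093, -0.064,  0.014]), 'grip_force': 0.0, 'grip_width': 1.0017569118067025}
top {'mtx': array([[470.512,   0.   , 253.71 ],
       [  0.   , 470.512, 188.196],
       [  0.   ,   0.   ,   1.   ]]), 'eye': array([ 549.669,  -16.783, 1256.682]), 'rotation': array([-0.024,  0.717, -0.697,  0.014])}
side {'mtx': array([[376.603,   0.   , 258.628],
       [  0.   , 376.603, 194.956],
       [  0.   ,   0.   ,   1.   ]]), 'eye': array([193.619, 648.349, 648.612]), 'rotation': array([ 0.119, -0.247,  0.864, -0.423])}Traceback (most recent call last):
  File "<stdin>", line 10, in <module>
  File "h.py", line 7, in ray
    d=R@np.linalg.solve(K,[uv[0],uv[1],1.]); return e+d*(z-e[2])/d[2]
      ~^~~~~~~~~~~~~~~~~~~~~~~~~~~~~~~~~~~~
ValueError: matmul: Input operand 1 has a mismatch in its core dimension 0, with gufunc signature (n?,k),(k,m?)->(n?,m?) (size 3 is different from 4)
```

```bash
sed -i "s/np.array(m\['rotation'\])/Rq(m['rotation'])/" h.py; cat >> h.py <<'E'
from scipy.spatial.transform import Rotation
def Rq(q): return Rotation.from_quat(np.roll(q,-1)).as_matrix()
E
python3 - <<'E'
from h import *
np.set_printoptions(precision=2,suppress=True)
a=save('top','top1'); m=camera_model('top')
print(ray(m,(256,192),0))
for l in ['blue_tray','yellow_tray','amber_bottle','jar','soap','duck','tumbler','green_bottle','candle']:
    for r in trace('top',l)[:3]:
        if r['score']<.2: continue
        M=r['mask'].astype(np.uint8); cc=max(cv2.findContours(M,0,2)[0],key=cv2.contourArea)
        q=np.array([ray(m,p[0],20)[:2] for p in cc],np.float32); R=cv2.minAreaRect(q)
        print(l,round(r['score'],2),np.round(r['rect']),'at z20:',np.round(R[0]),np.round(R[1]),round(R[2]))
    for r in spot_point('top',l)[:3]:
        if r['score']>.2: print('  spot',round(r['score'],2),np.round(r['xy']),ray(m,r['xy'],0)[:2])
E
```

```text
[606.51  -5.66   0.  ]
blue_tray 0.81 [142. 238. 102.  66.] at z20: [474. 298.] [253. 104.] 73
blue_tray 0.5 [359. 235.  66.  47.] at z20: [ 505. -279.] [169. 101.] 81
blue_tray 0.33 [229. 209.  12.  18.] at z20: [559.  65.] [42. 45.] 2
  spot 0.8 [141. 239.] [473.19 296.45]
yellow_tray 0.68 [359. 237.  69.  48.] at z20: [ 504. -279.] [172. 103.] 81
amber_bottle 0.62 [229. 210.  12.  16.] at z20: [559.  66.] [42. 42.] 2
amber_bottle 0.58 [275. 173.  12.  18.] at z20: [657. -56.] [39. 39.] 46
  spot 0.7 [275. 172.] [661.49 -54.24]
  spot 0.52 [358. 235.] [ 499.81 -280.18]
jar 0.71 [220. 122.  29.  26.] at z20: [787.  97.] [75. 66.] 20
jar 0.59 [230. 208.  12.  18.] at z20: [558.  64.] [41. 43.] 47
  spot 0.67 [232. 208.] [563.37  55.92]
soap 0.55 [274. 257.  20.  19.] at z20: [442. -54.] [50. 37.] 65
  spot 0.59 [358. 235.] [ 500.56 -278.58]
  spot 0.49 [276. 255.] [440.69 -62.3 ]
duck 0.96 [327. 175.  35.  26.] at z20: [ 662. -186.] [55. 84.] 2
duck 0.64 [285. 209.  26.  15.] at z20: [567. -84.] [39. 66.] 2
duck 0.31 [138. 238. 103.  66.] at z20: [475. 299.] [252. 104.] 74
  spot 0.59 [285. 208.] [566.75 -84.4 ]
  spot 0.56 [322. 175.] [ 656.82 -179.75]
tumbler 0.76 [223. 164.  22.  18.] at z20: [679.  82.] [56. 50.] 2
tumbler 0.47 [228. 207.  11.  20.] at z20: [560.  65.] [45. 45.] 2
  spot 0.7 [227. 166.] [674.46  73.82]
green_bottle 0.78 [234. 253.  17.  15.] at z20: [448.  46.] [39. 39.] 2
  spot 0.61 [234. 252.] [446.71  48.11]
  spot 0.36 [273. 172.] [661.35 -49.15]
candle 0.73 [220. 123.  28.  27.] at z20: [789.  98.] [73. 65.] 20
```

View pics/top0.png

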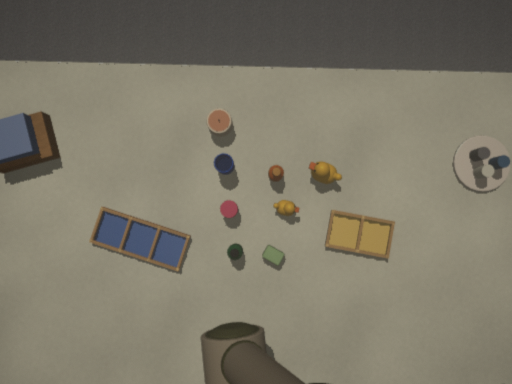

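View pics/side0.png

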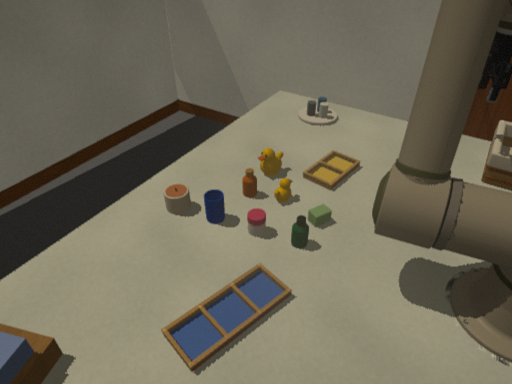

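The top view shows blue tray at px (141,239), yellow tray (360,236), jar (230,209), amber (276,173), soap (274,257), tumbler (224,164), and a small (286,207) and a big duck (326,173). The small one measures about 39 mm wide, so it is the one meant. The side view agrees. I'll hover over the stock for a closer look.

```bash
cat >> h.py <<'E'
def Rt(phi):
    return Rotation.from_euler('z',phi,degrees=True).as_matrix()@np.diag([1.,-1,-1])
def go(p,phi,p0=None,phi0=None):
    """shift (cm) and turn from pose (measured, or given) to world p with yaw phi"""
    if p0 is None:
        s=sense(); p0=s['eef_pos']; R0=Rq(s['ee_rot'])
    else: R0=Rt(phi0)
    d=R0.T@(np.array(p,float)-p0)/10; r=Rotation.from_matrix(R0.T@Rt(phi)).as_rotvec()
    print('to',p,phi,': shift',np.round(d,2),'turn',np.round(r,3))
E
python3 -c "
from h import *
go([500,0,400],75)"
```

```text
to [500, 0, 400] 75 : shift [ 46.87 -35.09 -15.17] turn [ 0.     0.    -0.953]
```

Emit:
{"fn": "step_arm", "kwargs": {"commands": "1 46.9 -35.1 -15.2 0 0 -0.953;1 46.9 -35.1 -15.2 0 0 -0.953;1 46.9 -35.1 -15.2 0 0 -0.953;1 46.9 -35.1 -15.2 0 0 -0.953;1 46.9 -35.1 -15.2 0 0 -0.953;1 46.9 -35.1 -15.2 0 0 -0.953;1 46.9 -35.1 -15.2 0 0 -0.953;1 46.9 -35.1 -15.2 0 0 -0.953;1 46.9 -35.1 -15.2 0 0 -0.953;1 46.9 -35.1 -15.2 0 0 -0.953;1 46.9 -35.1 -15.2 0 0 -0.953;1 46.9 -35.1 -15.2 0 0 -0.953;1 46.9 -35.1 -15.2 0 0 -0.953;1 46.9 -35.1 -15.2 0 0 -0.953;1 46.9 -35.1 -15.2 0 0 -0.953;1 46.9 -35.1 -15.2 0 0 -0.953;1 46.9 -35.1 -15.2 0 0 -0.953;1 46.9 -35.1 -15.2 0 0 -0.953", "newtons": 40}}

```text
time_s: 2.55
eef_pos: [499.9, -0.3, 399.9]
ee_rot: [-0.0, 0.794, 0.609, -0.0]
force: [-0.3, 0.1, -0.2]
grip_width: 0.996
grip_force: 0.0
```

```bash
cat > look.py <<'E'
from h import *
import sys
np.set_printoptions(precision=1,suppress=True)
H=dict(jar=55,amber_bottle=80,soap=36,duck=34,tumbler=75,green_bottle=80,blue_tray=20,yellow_tray=20)
m=camera_model('wrist'); im=save('wrist',sys.argv[1]); print('eye',m['eye'],sense()['eef_pos'])
for l in sys.argv[2:]:
    for r in trace('wrist',l)[:2]:
        if r['score']<.3: continue
        cc=max(cv2.findContours(r['mask'].astype(np.uint8),0,2)[0],key=cv2.contourArea)
        for z in (0,H[l]/2,H[l]):
            q=np.array([ray(m,p[0],z)[:2] for p in cc],np.float32); R=cv2.minAreaRect(q)
            print(l,round(r['score'],2),np.round(r['rect']),f'z{z}:',np.round(R[0]),np.round(R[1]),round(R[2]))
    for r in spot_point('wrist',l)[:2]:
        if r['score']>.3: print('  spot',round(r['score'],2),np.round(r['xy']),ray(m,r['xy'],0)[:2])
E
python3 look.py w0 jar amber_bottle soap duck tumbler green_bottle
```

```text
eye [518.   68.  524.9] [499.8  -0.6 400. ]
jar 0.68 [284.  92.  35.  36.] z0: [564.  65.] [51. 49.] 31
jar 0.68 [284.  92.  35.  36.] z27.5: [562.  65.] [48. 46.] 31
jar 0.68 [284.  92.  35.  36.] z55: [559.  66.] [46. 44.] 31
  spot 0.9 [283.  93.] [565.4  64.6]
amber_bottle 0.76 [360. 153.  38.  35.] z0: [667. -60.] [43. 61.] 41
amber_bottle 0.76 [360. 153.  38.  35.] z40.0: [656. -51.] [39. 56.] 41
amber_bottle 0.76 [360. 153.  38.  35.] z80: [644. -41.] [36. 52.] 41
  spot 0.61 [351. 148.] [652.4 -47.2]
soap 0.55 [227. 184.  29.  34.] z0: [441. -56.] [59. 38.] 64
soap 0.55 [227. 184.  29.  34.] z18.0: [444. -52.] [57. 37.] 64
soap 0.55 [227. 184.  29.  34.] z36: [446. -47.] [55. 35.] 64
  spot 0.72 [230. 184.] [446.  -54.3]
duck 0.91 [307. 187.  26.  43.] z0: [569. -93.] [74. 42.] 78
duck 0.91 [307. 187.  26.  43.] z17.0: [567. -88.] [71. 41.] 78
duck 0.91 [307. 187.  26.  43.] z34: [565. -83.] [69. 39.] 78
duck 0.61 [379. 230.  42.  52.] z0: [ 676. -192.] [78. 86.] 34
duck 0.61 [379. 230.  42.  52.] z17.0: [ 671. -184.] [76. 83.] 34
duck 0.61 [379. 230.  42.  52.] z34: [ 666. -175.] [73. 80.] 34
  spot 0.96 [370. 218.] [ 662.3 -175.2]
  spot 0.77 [307. 179.] [572.3 -79. ]
tumbler 0.82 [364.  57.  48.  43.] z0: [691.  84.] [56. 76.] 84
tumbler 0.82 [364.  57.  48.  43.] z37.5: [679.  83.] [52. 70.] 84
tumbler 0.82 [364.  57.  48.  43.] z75: [667.  82.] [48. 65.] 84
  spot 0.72 [295. 289.] [ 506.1 -276.8]
  spot 0.56 [353.  64.] [678.2  78.2]
green_bottle 0.98 [214. 124.  29.  26.] z0: [446.  46.] [42. 47.] 75
green_bottle 0.98 [214. 124.  29.  26.] z40.0: [451.  47.] [39. 43.] 75
green_bottle 0.98 [214. 124.  29.  26.] z80: [457.  49.] [36. 39.] 75
  spot 0.56 [213. 125.] [446.3  46.1]
```

View pics/w0.png

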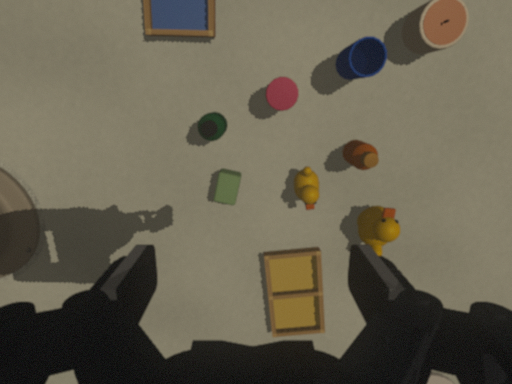

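The wrist view agrees with the top view: jar (282,93), amber (360,155), soap (228,187), small duck (307,187), tumbler (361,58). I'll start with the jar.

```bash
python3 -c "
from h import *
p=[499.9,-.3,399.9]
for t in ([560,65,130],[560,65,40],[560,65,150]): go(t,75,p,75)
print('place')
p=[560,65,150]
for t in ([474,298,150],[474,298,46]): go(t,73,p,75)
"
```

```text
to [560, 65, 130] 75 : shift [ 7.86  4.12 26.99] turn [0. 0. 0.]
to [560, 65, 40] 75 : shift [ 7.86  4.12 35.99] turn [0. 0. 0.]
to [560, 65, 150] 75 : shift [ 7.86  4.12 24.99] turn [0. 0. 0.]
place
to [474, 298, 150] 73 : shift [ 20.28 -14.34   0.  ] turn [0.    0.    0.035]
to [474, 298, 46] 73 : shift [ 20.28 -14.34  10.4 ] turn [0.    0.    0.035]
```

Emit:
{"fn": "step_arm", "kwargs": {"commands": "1 7.9 4.1 27 0 0 0;1 7.9 4.1 27 0 0 0;1 7.9 4.1 27 0 0 0;1 7.9 4.1 27 0 0 0;1 7.9 4.1 27 0 0 0;1 7.9 4.1 27 0 0 0;1 7.9 4.1 27 0 0 0;1 7.9 4.1 27 0 0 0;1 7.9 4.1 30 0 0 0;1 7.9 4.1 33 0 0 0;1 7.9 4.1 36 0 0 0;1 7.9 4.1 36 0 0 0;0 7.9 4.1 36 0 0 0;0 7.9 4.1 36 0 0 0;0 7.9 4.1 36 0 0 0;0 7.9 4.1 36 0 0 0;0 7.9 4.1 36 0 0 0;0 7.9 4.1 36 0 0 0;0 7.9 4.1 36 0 0 0;0 7.9 4.1 36 0 0 0", "newtons": 40}}

```text
time_s: 4.87
eef_pos: [561.5, 65.7, 42.9]
ee_rot: [0.001, 0.793, 0.609, 0.001]
force: [-1.6, -0.3, 9.4]
grip_width: 0.524
grip_force: 39.8
```

Emit:
{"fn": "step_arm", "kwargs": {"commands": "0 0 0 -4 0 0 0;0 0 0 -8 0 0 0;0 0 0 -11 0 0 0;0 0 0 -11 0 0 0;0 20.3 -14.3 -11 0 0 0.035;0 20.3 -14.3 -11 0 0 0.035;0 20.3 -14.3 -11 0 0 0.035;0 20.3 -14.3 -11 0 0 0.035;0 20.3 -14.3 -11 0 0 0.035;0 20.3 -14.3 -11 0 0 0.035;0 20.3 -14.3 -11 0 0 0.035;0 20.3 -14.3 -11 0 0 0.035;0 20.3 -14.3 -11 0 0 0.035"}}

```text
time_s: 5.95
eef_pos: [474.9, 298.8, 150.7]
ee_rot: [0.0, 0.804, 0.595, 0.0]
force: [0.3, 0.4, -1.0]
grip_width: 0.527
grip_force: 41.7
```

```bash
python3 look.py w1 blue_tray jar; python3 -c "
from h import *
save('side','s1')
go([474,298,47],73)"
```

```text
eye [495.1 366.5 275.7] [475.2 298.3 150.7]
blue_tray 0.92 [250. 168. 137. 298.] z0: [486. 333.] [186. 105.] 74
blue_tray 0.92 [250. 168. 137. 298.] z10.0: [486. 334.] [179. 102.] 74
blue_tray 0.92 [250. 168. 137. 298.] z20: [486. 336.] [172.  98.] 74
  spot 0.66 [251. 182.] [474.  300.1]
jar 0.66 [255. 267. 112. 139.] z0: [454. 216.] [142. 108.] 57
jar 0.66 [255. 267. 112. 139.] z27.5: [458. 231.] [128.  97.] 57
jar 0.66 [255. 267. 112. 139.] z55: [462. 246.] [114.  86.] 57
  spot 0.6 [254. 232.] [462.3 253.9]
to [474, 298, 47] 73 : shift [-0.07 -0.1  10.34] turn [ 0.    -0.    -0.002]
```

View pics/w1.png

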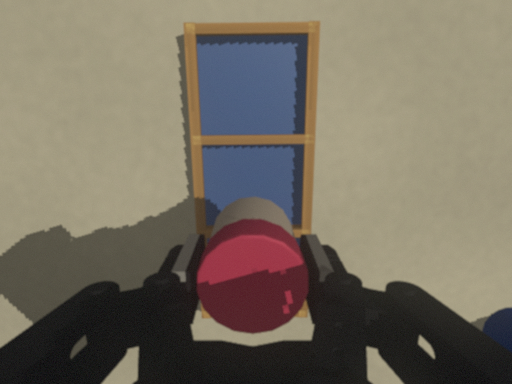

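The jar is held upright and aligned with the tray. The far rim is at row 27, with dividers near rows 140 and 232.

```bash
python3 -c "
from h import *
m=camera_model('wrist')
P=[ray(m,p,20)[:2] for p in ((254,140),(190,28),(318,25),(308,140),(197,140),(198,232),(307,232))]
for p in P: print(np.round(p,1))
a=np.radians(73.5);L=np.array([np.cos(a),np.sin(a)]);W=np.array([L[1],-L[0]])
for p in P: d=p-[474,298]; print(np.round([d@W,d@L],1))
"
```

```text
[487.9 336.2]
[467.4 426. ]
[555.6 400.9]
[528.4 323.7]
[445.1 349.3]
[419.6 275.7]
[508.2 248.5]
[ 2.5 40.6]
[-42.7 120.9]
[ 49.  121.9]
[44.8 40.1]
[-42.3  41. ]
[-45.9 -36.8]
[ 46.9 -37.7]
```

Emit:
{"fn": "step_arm", "kwargs": {"commands": "0 0 0 4 0 0 0;0 0 0 7.5 0 0 0;0 0 0 9.5 0 0 0;0 0 0 10.2 0 0 0;0 0 0 10.2 0 0 0;0 0 0 10.2 0 0 0"}}

```text
time_s: 6.75
eef_pos: [475.2, 298.8, 48.8]
ee_rot: [0.0, 0.804, 0.594, 0.0]
force: [-0.4, 0.4, -1.2]
grip_width: 0.523
grip_force: 42.4
```

Emit:
{"fn": "step_arm", "kwargs": {"commands": "0 0 0 0.1 0 0 0;0 0 0 0.15 0 0 0;0.8 0 0 0.15 0 0 0;0.8 0 0 0.15 0 0 0;0.8 0 0 0.15 0 0 0;0.8 0 0 0.15 0 0 0;0.8 0 0 -4 0 0 0;0.8 0 0 -8 0 0 0;0.8 0 0 -12 0 0 0;0.8 0 0 -12 0 0 0"}}

```text
time_s: 7.58
eef_pos: [477.5, 300.2, 176.1]
ee_rot: [0.002, 0.804, 0.595, 0.006]
force: [1.2, 0.8, 0.4]
grip_width: 0.802
grip_force: 0.0
```

```bash
python3 look.py w2 jar|grep z55; python3 -c "
from h import *
s=sense();p=s['eef_pos'];
go([655,-52,170],74);go([655,-52,40],74)"
```

```text
jar 0.72 [251. 194.  61.  66.] z55: [474. 301.] [47. 53.] 2
to [655, -52, 170] 74 : shift [-28.28  27.53  -0.2 ] turn [-0.     0.    -0.018]
to [655, -52, 40] 74 : shift [-28.28  27.53  12.8 ] turn [-0.     0.    -0.018]
```

Emit:
{"fn": "step_arm", "kwargs": {"commands": "1 -28.3 27.5 -0.2 0 0 -0.018;1 -28.3 27.5 -0.2 0 0 -0.018;1 -28.3 27.5 -0.2 0 0 -0.018;1 -28.3 27.5 -0.2 0 0 -0.018;1 -28.3 27.5 -0.2 0 0 -0.018;1 -28.3 27.5 -0.2 0 0 -0.018;1 -28.3 27.5 -0.2 0 0 -0.018;1 -28.3 27.5 -0.2 0 0 -0.018;1 -28.3 27.5 -0.2 0 0 -0.018;1 -28.3 27.5 -0.2 0 0 -0.018;1 -28.3 27.5 -0.2 0 0 -0.018;1 -28.3 27.5 -0.2 0 0 -0.018;1 -28.3 27.5 -0.2 0 0 -0.018"}}

```text
time_s: 8.82
eef_pos: [654.2, -51.1, 169.0]
ee_rot: [-0.001, 0.798, 0.602, -0.001]
force: [-0.2, 0.6, 0.8]
grip_width: 1.002
grip_force: 0.0
```

```bash
python3 look.py w3 amber_bottle
```

```text
eye [673.6  16.8 293.9] [654.3 -50.8 169.5]
amber_bottle 0.79 [257. 190.  50.  65.] z0: [655. -64.] [59. 47.] 60
amber_bottle 0.79 [257. 190.  50.  65.] z40.0: [658. -53.] [51. 41.] 60
amber_bottle 0.79 [257. 190.  50.  65.] z80: [660. -42.] [43. 35.] 60
  spot 0.91 [254. 180.] [654.1 -52.9]
```

View pics/w3.png

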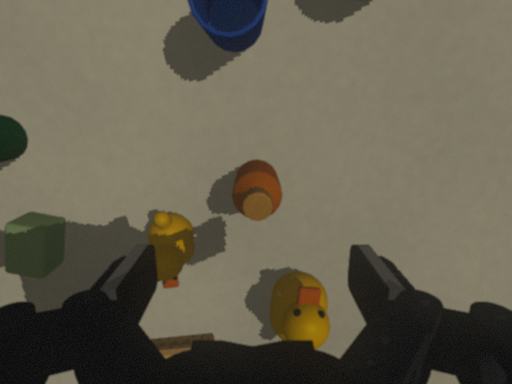

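The bottle (257,190) is centred between the fingers and both ducks are clear.

Emit:
{"fn": "step_arm", "kwargs": {"commands": "1 0 0.1 4 0 0 0;1 0 0.1 8 0 0 0;1 0 0.1 11 0 0 0;1 0 0.1 13 0 0 0;1 0 0.1 13 0 0 0;0 0 0.1 13 0 0 0;0 0 0.1 13 0 0 0;0 0 0.1 13 0 0 0;0 0 0.1 13 0 0 0;0 0 0.1 13 0 0 0;0 0 0.1 13 0 0 0;0 0 0.1 13 0 0 0;0 0 0.1 13 0 0 0"}}

```text
time_s: 10.05
eef_pos: [656.7, -52.4, 42.4]
ee_rot: [0.001, 0.799, 0.602, 0.001]
force: [-0.8, 0.8, 7.3]
grip_width: 0.452
grip_force: 40.2
```

```bash
python3 -c "
from h import *
s=sense();p=s['eef_pos'];print(s)
a=np.radians(74);L=np.array([np.cos(a),np.sin(a)]);T=np.array([476,299])
for k in(80,-80):
  e=np.round(T+k*L); go([*e,170],74);go([*e,p[2]+6],74)"
```

```text
{'time_s': 10.05, 'joints': array([-2.57155893e-01,  8.07290026e-01,  1.26134205e+00,  1.57549349e-04,
        1.07003454e+00,  2.17516290e-02]), 'dq': array([ 3.17181751e-03,  5.85704818e-05,  3.43419268e-04,  3.91440036e-04,
       -3.97587110e-04,  6.08387180e-07]), 'tau': array([-4.33403598e-01, -5.49188089e+01, -2.14767444e+01, -8.25902796e-02,
       -3.85173708e-01,  5.34752238e-03]), 'eef_pos': array([656.65899164, -52.39882149,  42.39990944]), 'ee_rot': array([0.00110601, 0.79855348, 0.60192208, 0.00096017]), 'force': array([-0.78902714,  0.7700097 ,  7.27020355]), 'wrist_torque': array([ 0.13509141,  0.24826506, -0.00163794]), 'grip_force': 40.21588915027678, 'grip_width': 0.451996881844187}
to [np.float64(498.0), np.float64(376.0), 170] 74 : shift [ 36.82 -27.01 -12.83] turn [ 0.003 -0.     0.   ]
to [np.float64(498.0), np.float64(376.0), np.float64(48.39990944045247)] 74 : shift [ 36.81 -27.05  -0.67] turn [ 0.003 -0.     0.   ]
to [np.float64(454.0), np.float64(222.0), 170] 74 : shift [ 20.8  -27.   -12.83] turn [ 0.003 -0.     0.   ]
to [np.float64(454.0), np.float64(222.0), np.float64(48.39990944045247)] 74 : shift [ 20.8  -27.04  -0.67] turn [ 0.003 -0.     0.   ]
```

Emit:
{"fn": "step_arm", "kwargs": {"commands": "0 0 0 -4 0 0 0;0 0 0 -8 0 0 0;0 0 0 -12 0 0 0;0 36.8 -27 -13 0 0 0;0 36.8 -27 -13 0 0 0;0 36.8 -27 -13 0 0 0;0 36.8 -27 -13 0 0 0;0 36.8 -27 -13 0 0 0;0 36.8 -27 -13 0 0 0;0 36.8 -27 -13 0 0 0;0 36.8 -27 -13 0 0 0;0 36.8 -27 -13 0 0 0;0 36.8 -27 -13 0 0 0;0 36.8 -27 -13 0 0 0;0 36.8 -27 -13 0 0 0;0 36.8 -27 -13 0 0 0;0 36.8 -27 -13 0 0 0;0 36.8 -27 -13 0 0 0"}}

```text
time_s: 11.55
eef_pos: [498.2, 374.8, 170.6]
ee_rot: [0.0, 0.799, 0.601, 0.0]
force: [0.1, 0.5, -1.1]
grip_width: 0.451
grip_force: 40.9
```

```bash
python3 look.py w4 amber_bottle | grep eye; python3 -c "
from h import *
go([498,376,48.6],74)"
```

```text
eye [517.4 442.8 295.6] [498.3 374.7 170.6]
to [498, 376, 48.6] 74 : shift [ 0.1  -0.06 12.19] turn [ 0.    -0.    -0.001]
```

View pics/w4.png

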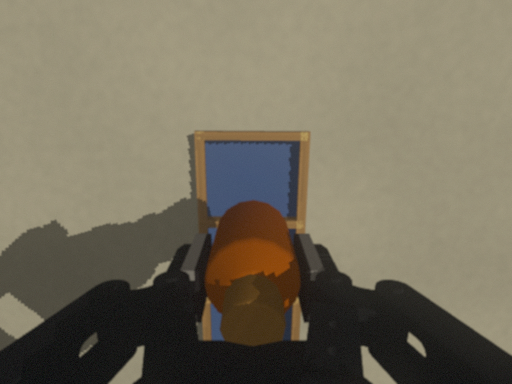

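The bottle is held upright over the far end compartment (rim at row 135, divider at row 225). Lowering it now.

Emit:
{"fn": "step_arm", "kwargs": {"commands": "0 0.1 0 4 0 0 0;0 0.1 0 8 0 0 0;0 0.1 0 11 0 0 0;0 0.1 0 12 0 0 0;0 0.1 0 12.2 0 0 0;0 0.1 0 12.3 0 0 0;0.7 0.1 0 12.3 0 0 0;0.7 0.1 0 12.3 0 0 0;0.7 0.1 0 12.3 0 0 0;0.7 0.1 0 12.3 0 0 0;0.7 0.1 0 9 0 0 0;0.7 0.1 0 5 0 0 0;0.7 0.1 0 1 0 0 0;0.7 0.1 0 -2 0 0 0;0.7 0.1 0 -2 0 0 0"}}

```text
time_s: 12.95
eef_pos: [499.9, 377.9, 197.9]
ee_rot: [0.001, 0.798, 0.602, 0.006]
force: [0.3, -0.2, 1.0]
grip_width: 0.702
grip_force: 0.0
```

```bash
python3 look.py w5 amber_bottle; python3 -c "
from h import *
go([443,-53,180],65)"
```

```text
eye [517.7 445.2 323.4] [499.  377.4 194.1]
amber_bottle 0.67 [249. 185.  46.  54.] z0: [497. 365.] [56. 46.] 64
amber_bottle 0.67 [249. 185.  46.  54.] z40.0: [499. 375.] [49. 40.] 64
amber_bottle 0.67 [249. 185.  46.  54.] z80: [502. 385.] [42. 35.] 64
  spot 0.87 [249. 176.] [497.2 375.7]
to [443, -53, 180] 65 : shift [-42.8    6.58   0.99] turn [-0.001  0.001  0.157]
```

Emit:
{"fn": "step_arm", "kwargs": {"commands": "1 -42.8 6.6 1.2 0 0 0.157;1 -42.8 6.6 1.2 0 0 0.157;1 -42.8 6.6 1.2 0 0 0.157;1 -42.8 6.6 1.2 0 0 0.157;1 -42.8 6.6 1.2 0 0 0.157;1 -42.8 6.6 1.2 0 0 0.157;1 -42.8 6.6 1.2 0 0 0.157;1 -42.8 6.6 1.2 0 0 0.157;1 -42.8 6.6 1.2 0 0 0.157;1 -42.8 6.6 1.2 0 0 0.157;1 -42.8 6.6 1.2 0 0 0.157;1 -42.8 6.6 1.2 0 0 0.157;1 -42.8 6.6 1.2 0 0 0.157;1 -42.8 6.6 1.2 0 0 0.157;1 -42.8 6.6 1.2 0 0 0.157;1 -42.8 6.6 1.2 0 0 0.157"}}

```text
time_s: 14.43
eef_pos: [443.5, -51.8, 178.1]
ee_rot: [-0.0, 0.843, 0.538, -0.0]
force: [0.0, 0.6, 0.2]
grip_width: 0.998
grip_force: 0.0
```

```bash
python3 look.py w6 soap green_bottle
```

```text
eye [472.8  12.3 303. ] [443.5 -52.  178.1]
soap 0.68 [256. 181.  44.  60.] z0: [442. -57.] [60. 40.] 63
soap 0.68 [256. 181.  44.  60.] z18.0: [443. -53.] [57. 38.] 63
soap 0.68 [256. 181.  44.  60.] z36: [445. -49.] [53. 36.] 63
  spot 0.74 [253. 176.] [443.7 -52.5]
green_bottle 0.74 [208.  67.  60.  56.] z0: [448.  53.] [46. 49.] 61
green_bottle 0.74 [208.  67.  60.  56.] z40.0: [451.  48.] [40. 43.] 61
green_bottle 0.74 [208.  67.  60.  56.] z80: [454.  42.] [34. 36.] 61
  spot 0.69 [212.  75.] [448.9  46.1]
```

View pics/w6.png

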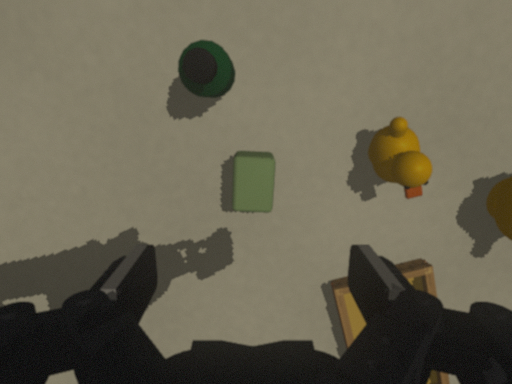

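Soap (256,181) is aligned with the tool, and the green bottle (207,68) is clear.

Emit:
{"fn": "step_arm", "kwargs": {"commands": "1 -0.1 0 4 0 0 0;1 -0.1 0 8 0 0 0;1 -0.1 0 12 0 0 0;1 -0.1 0 14.5 0 0 0;1 -0.1 0 15.4 0 0 0;1 -0.1 0 15.4 0 0 0;0 -0.1 0 15.4 0 0 0;0 -0.1 0 15.4 0 0 0;0 -0.1 0 15.4 0 0 0;0 -0.1 0 15.4 0 0 0;0 -0.1 0 15.4 0 0 0;0 -0.1 0 15.4 0 0 0;0 -0.1 0 15.4 0 0 0;0 -0.1 0 15.4 0 0 0"}}

```text
time_s: 15.85
eef_pos: [443.7, -54.0, 25.5]
ee_rot: [0.001, 0.843, 0.537, 0.001]
force: [-1.2, 0.8, 10.4]
grip_width: 0.414
grip_force: 39.4
```

```bash
python3 -c "
from h import *
p=[443,-53,22.7]
print(sense()['eef_pos'])
go([454,222,150],74,p,65); go([454,222,33],74,p,65)"
```

```text
[443.7287221  -53.98166711  25.54970491]
to [454, 222, 150] 74 : shift [ 25.39 -10.63 -12.73] turn [ 0.     0.    -0.157]
to [454, 222, 33] 74 : shift [ 25.39 -10.63  -1.03] turn [ 0.     0.    -0.157]
```

Emit:
{"fn": "step_arm", "kwargs": {"commands": "0 0 0 -4 0 0 0;0 0 0 -8 0 0 0;0 0 0 -12 0 0 0;0 0 0 -13 0 0 0;0 25.4 -10.6 -13 0 0 -0.157;0 25.4 -10.6 -13 0 0 -0.157;0 25.4 -10.6 -13 0 0 -0.157;0 25.4 -10.6 -13 0 0 -0.157;0 25.4 -10.6 -13 0 0 -0.157;0 25.4 -10.6 -13 0 0 -0.157;0 25.4 -10.6 -13 0 0 -0.157;0 25.4 -10.6 -13 0 0 -0.157;0 25.4 -10.6 -13 0 0 -0.157;0 25.4 -10.6 -13 0 0 -0.157;0 25.4 -10.6 -13 0 0 -0.157"}}

```text
time_s: 17.1
eef_pos: [454.4, 220.2, 154.5]
ee_rot: [0.0, 0.799, 0.601, 0.0]
force: [-0.5, 0.0, -0.9]
grip_width: 0.417
grip_force: 40.4
```

```bash
python3 look.py w7 soap | grep -v z0; python3 -c "
from h import *
go([454,222,31],74)"
```

```text
eye [473.6 288.2 279.4] [454.4 220.2 154.5]
soap 0.69 [255. 260.  91. 129.] z18.0: [435. 151.] [132.  80.] 72
soap 0.69 [255. 260.  91. 129.] z36: [438. 160.] [123.  75.] 72
  spot 0.85 [250. 239.] [437.3 168. ]
to [454, 222, 31] 74 : shift [ 0.14 -0.09 12.35] turn [ 0.    -0.    -0.001]
```

View pics/w7.png

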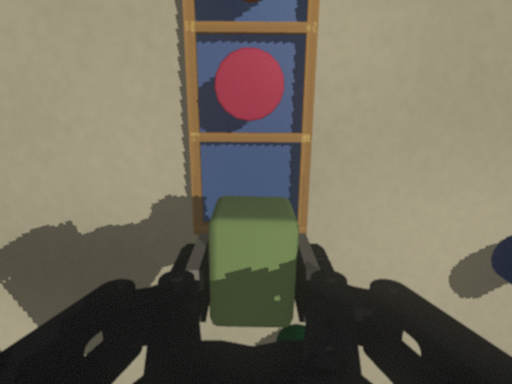

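The soap is square and centred over the near compartment, with the jar standing in the middle one. Lowering it, with only a small opening inside the walls.

Emit:
{"fn": "step_arm", "kwargs": {"commands": "0 0.1 -0.1 4 0 0 0;0 0.1 -0.1 8 0 0 0;0 0.1 -0.1 10.5 0 0 0;0 0.1 -0.1 11.8 0 0 0;0 0.1 -0.1 12.3 0 0 0;0 0.1 -0.1 12.4 0 0 0;0.53 0.1 -0.1 12.4 0 0 0;0.53 0.1 -0.1 12.4 0 0 0;0.53 0.1 -0.1 12.4 0 0 0;0.53 0.1 -0.1 12.4 0 0 0;0.53 0.1 -0.1 11 0 0 0;0.53 0.1 -0.1 8 0 0 0;0.53 0.1 -0.1 4 0 0 0;0.53 0.1 -0.1 0 0 0 0;0.53 0.1 -0.1 -3 0 0 0;0.53 0.1 -0.1 -3 0 0 0"}}

```text
time_s: 18.58
eef_pos: [455.8, 223.1, 190.5]
ee_rot: [0.002, 0.798, 0.602, 0.005]
force: [0.4, 0.3, 0.9]
grip_width: 0.529
grip_force: 0.0
```

```bash
python3 look.py w8 soap jar| grep -v z0; python3 -c "
from h import *
go([567,-84,180],80)"
```

```text
eye [473.6 290.8 315.8] [454.8 222.8 187.3]
soap 0.83 [250. 180.  43.  56.] z18.0: [453. 222.] [58. 40.] 73
soap 0.83 [250. 180.  43.  56.] z36: [455. 226.] [54. 37.] 73
  spot 0.65 [249. 176.] [453.7 222. ]
jar 0.93 [249.  92.  57.  60.] z27.5: [475. 299.] [51. 50.] 29
jar 0.93 [249.  92.  57.  60.] z55: [475. 298.] [46. 45.] 29
jar 0.43 [250. 180.  44.  56.] z27.5: [453. 223.] [56. 37.] 73
jar 0.43 [250. 180.  44.  56.] z55: [455. 229.] [51. 34.] 73
  spot 0.83 [252.  94.] [478.3 295.8]
to [567, -84, 180] 80 : shift [-26.3   19.4    0.29] turn [-0.002  0.001 -0.105]
```

Soap is in. The duck is next.

Emit:
{"fn": "step_arm", "kwargs": {"commands": "1 -26.3 19.4 1 0 0 -0.105;1 -26.3 19.4 1 0 0 -0.105;1 -26.3 19.4 1 0 0 -0.105;1 -26.3 19.4 1 0 0 -0.105;1 -26.3 19.4 1 0 0 -0.105;1 -26.3 19.4 1 0 0 -0.105;1 -26.3 19.4 1 0 0 -0.105;1 -26.3 19.4 1 0 0 -0.105;1 -26.3 19.4 1 0 0 -0.105;1 -26.3 19.4 1 0 0 -0.105;1 -26.3 19.4 1 0 0 -0.105;1 -26.3 19.4 1 0 0 -0.105;1 -26.3 19.4 1 0 0 -0.105;1 -26.3 19.4 1 0 0 -0.105"}}

```text
time_s: 20.0
eef_pos: [567.5, -82.8, 174.4]
ee_rot: [-0.0, 0.765, 0.644, 0.0]
force: [0.6, -0.4, 0.3]
grip_width: 1.003
grip_force: 0.0
```

```bash
python3 look.py w9 duck
```

```text
eye [579.4 -13.2 299.3] [567.5 -83.  174.4]
duck 0.79 [379. 274.  77.  95.] z0: [ 678. -190.] [73. 79.] 88
duck 0.79 [379. 274.  77.  95.] z17.0: [ 672. -180.] [69. 75.] 88
duck 0.79 [379. 274.  77.  95.] z34: [ 667. -170.] [65. 70.] 88
duck 0.73 [256. 188.  41.  78.] z0: [566. -93.] [79. 40.] 79
duck 0.73 [256. 188.  41.  78.] z17.0: [567. -89.] [75. 38.] 79
duck 0.73 [256. 188.  41.  78.] z34: [568. -84.] [70. 35.] 79
  spot 0.77 [254. 177.] [568.4 -83.2]
  spot 0.61 [362. 250.] [ 663.7 -177.1]
```

View pics/w9.png

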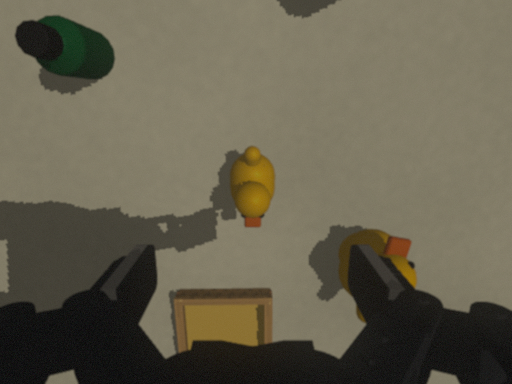

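The small duck (253,186) is lined up with the tool. Its width of about 39 mm confirms it as the one meant.

Emit:
{"fn": "step_arm", "kwargs": {"commands": "1 0 0 4 0 0 0;1 0 0 8 0 0 0;1 0 0 12 0 0 0;1 0 0 14.5 0 0 0;1 0 0 15.3 0 0 0;1 0 0 15.3 0 0 0;0 0 0 15.3 0 0 0;0 0 0 15.3 0 0 0;0 0 0 15.3 0 0 0;0 0 0 15.3 0 0 0;0 0 0 15.3 0 0 0;0 0 0 15.3 0 0 0;0 0 0 15.3 0 0 0;0 0 0 15.3 0 0 0", "newtons": 30}}

```text
time_s: 21.32
eef_pos: [568.5, -84.0, 22.9]
ee_rot: [0.001, 0.766, 0.643, 0.001]
force: [-0.7, 0.3, 7.2]
grip_width: 0.465
grip_force: 31.5
```

```bash
python3 -c "
from h import *
p=[567.5,-83,21.4]
print(sense()['eef_pos'])
a=np.radians(81);L=np.array([np.cos(a),np.sin(a)])
for k in(40,-40):
  e=np.round(np.array([504,-279])+k*L); go([*e,150],81,p,80)"
```

```text
[568.45033817 -84.01889874  22.85396641]
to [np.float64(510.0), np.float64(-239.0), 150] 81 : shift [-16.36  -2.95 -12.86] turn [ 0.     0.    -0.017]
to [np.float64(498.0), np.float64(-319.0), 150] 81 : shift [-24.45  -2.75 -12.86] turn [ 0.     0.    -0.017]
```

Emit:
{"fn": "step_arm", "kwargs": {"commands": "0 0 0 -4 0 0 0;0 0 0 -8 0 0 0;0 0 0 -12 0 0 0;0 -24.5 -2.7 -13 0 0 -0.017;0 -24.5 -2.7 -13 0 0 -0.017;0 -24.5 -2.7 -13 0 0 -0.017;0 -24.5 -2.7 -13 0 0 -0.017;0 -24.5 -2.7 -13 0 0 -0.017;0 -24.5 -2.7 -13 0 0 -0.017;0 -24.5 -2.7 -13 0 0 -0.017;0 -24.5 -2.7 -13 0 0 -0.017;0 -24.5 -2.7 -13 0 0 -0.017;0 -24.5 -2.7 -13 0 0 -0.017;0 -24.5 -2.7 -13 0 0 -0.017"}}

```text
time_s: 22.48
eef_pos: [499.1, -319.2, 151.4]
ee_rot: [-0.0, 0.76, 0.65, 0.0]
force: [-1.0, -0.4, -0.4]
grip_width: 0.461
grip_force: 30.9
```

```bash
python3 look.py w10 yellow_tray; python3 -c "
from h import *
go([498,-319,28.5],81)"
```

```text
eye [ 509.8 -249.4  276.4] [ 499.1 -319.4  151.4]
yellow_tray 0.65 [254. 128. 138. 218.] z0: [ 505. -278.] [177. 106.] 81
yellow_tray 0.65 [254. 128. 138. 218.] z10.0: [ 505. -277.] [171. 102.] 81
yellow_tray 0.65 [254. 128. 138. 218.] z20: [ 505. -276.] [164.  99.] 81
  spot 0.59 [253. 133.] [ 506.2 -276.8]
to [498, -319, 28.5] 81 : shift [ 0.05 -0.11 12.29] turn [0.    0.    0.001]
```

View pics/w10.png

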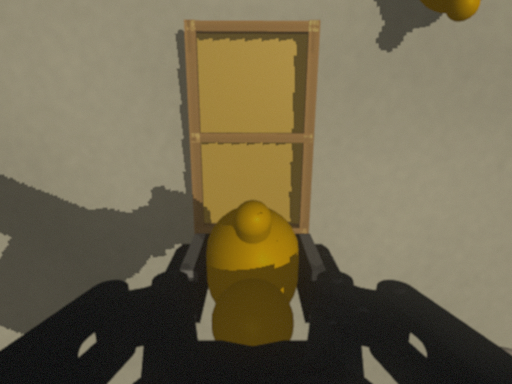

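The duck is upright over the far compartment of the yellow tray (divider row 137, far rim row 230), and it is centred.

Emit:
{"fn": "step_arm", "kwargs": {"commands": "0 0.2 0 4 0 0 0;0 0.2 0 8 0 0 0;0 0.2 0 10.5 0 0 0;0 0.2 0 11.8 0 0 0;0 0.2 0 12.3 0 0 0;0 0.2 0 12.3 0 0 0;0.57 0.2 0 12.3 0 0 0;0.57 0.2 0 12.3 0 0 0;0.57 0.2 0 12.3 0 0 0;0.57 0.2 0 12.3 0 0 0;0.57 0.2 0 11 0 0 0;0.57 0.2 0 8 0 0 0;0.57 0.2 0 4 0 0 0;0.57 0.2 0 0 0 0 0;0.57 0.2 0 -3 0 0 0;0.57 0.2 0 -3 0 0 0"}}

```text
time_s: 23.97
eef_pos: [500.7, -319.9, 189.3]
ee_rot: [0.006, 0.76, 0.65, 0.001]
force: [0.1, 0.4, 1.2]
grip_width: 0.569
grip_force: 0.0
```

```bash
python3 look.py w11 duck| grep -v z0; python3 -c "
from h import *
go([678,82,190],81)"
```

```text
eye [ 510.4 -249.1  313.7] [ 499.9 -319.2  185.7]
duck 0.85 [424.  15.  62.  30.] z17.0: [ 660. -207.] [22. 53.] 81
duck 0.85 [424.  15.  62.  30.] z34: [ 651. -209.] [20. 50.] 81
duck 0.83 [252. 181.  45.  80.] z17.0: [ 498. -324.] [76. 41.] 80
duck 0.83 [252. 181.  45.  80.] z34: [ 499. -320.] [72. 39.] 80
  spot 0.81 [251. 171.] [ 501.1 -319.1]
to [678, 82, 190] 81 : shift [42.33 11.45 -0.86] turn [-0. -0.  0.]
```

View pics/w11.png

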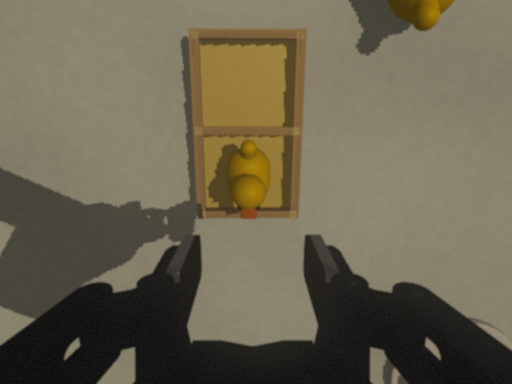

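The duck stands in its compartment (250,178), flat and let go. The tumbler is next.

Emit:
{"fn": "step_arm", "kwargs": {"commands": "1 42.3 11.4 -0.5 0 0 0;1 42.3 11.4 -0.5 0 0 0;1 42.3 11.4 -0.5 0 0 0;1 42.3 11.4 -0.5 0 0 0;1 42.3 11.4 -0.5 0 0 0;1 42.3 11.4 -0.5 0 0 0;1 42.3 11.4 -0.5 0 0 0;1 42.3 11.4 -0.5 0 0 0;1 42.3 11.4 -0.5 0 0 0;1 42.3 11.4 -0.5 0 0 0;1 42.3 11.4 -0.5 0 0 0;1 42.3 11.4 -0.5 0 0 0;1 42.3 11.4 -0.5 0 0 0;1 42.3 11.4 -0.5 0 0 0;1 42.3 11.4 -0.5 0 0 0"}}

```text
time_s: 25.37
eef_pos: [677.3, 80.3, 185.8]
ee_rot: [-0.0, 0.761, 0.649, -0.001]
force: [-1.1, -0.7, 0.5]
grip_width: 1.002
grip_force: 0.0
```

```bash
python3 look.py w12 tumbler
```

```text
eye [688.4 150.1 310.7] [677.4  80.3 186.1]
tumbler 0.89 [252. 188.  60.  72.] z0: [673.  66.] [76. 63.] 81
tumbler 0.89 [252. 188.  60.  72.] z37.5: [675.  76.] [67. 56.] 81
tumbler 0.89 [252. 188.  60.  72.] z75: [677.  87.] [58. 48.] 81
  spot 0.69 [252. 177.] [676.4  77.8]
```

View pics/w12.png

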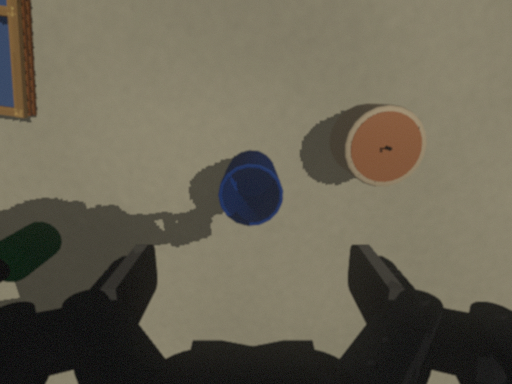

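The tumbler (251,188) is centred. The candle (385,145) is close, so I'll go down with the opening at 0.8.

Emit:
{"fn": "step_arm", "kwargs": {"commands": "0.8 -0.1 0 4 0 0 0;0.8 -0.1 0 8 0 0 0;0.8 -0.1 0 11 0 0 0;0.8 -0.1 0 13.5 0 0 0;0.8 -0.1 0 14.2 0 0 0;0.8 -0.1 0 14.2 0 0 0;0 -0.1 0 14.2 0 0 0;0 -0.1 0 14.2 0 0 0;0 -0.1 0 14.2 0 0 0;0 -0.1 0 14.2 0 0 0;0 -0.1 0 14.2 0 0 0;0 -0.1 0 14.2 0 0 0;0 -0.1 0 14.2 0 0 0", "newtons": 30}}

```text
time_s: 26.6
eef_pos: [678.6, 80.4, 46.7]
ee_rot: [0.001, 0.76, 0.649, 0.001]
force: [-0.8, -0.3, 6.2]
grip_width: 0.583
grip_force: 31.4
```

```bash
python3 -c "
from h import *
p=[677.3,79.3,44]
print(sense()['eef_pos'])
go([511,-238,150],81,p,81)"
```

```text
[678.60520194  80.44807333  46.70772272]
to [511, -238, 150] 81 : shift [-33.94 -11.46 -10.6 ] turn [0. 0. 0.]
```

Emit:
{"fn": "step_arm", "kwargs": {"commands": "0 0 0 -4 0 0 0;0 0 0 -8 0 0 0;0 0 0 -12 0 0 0;0 -33.9 -11.5 -13 0 0 0;0 -33.9 -11.5 -13 0 0 0;0 -33.9 -11.5 -13 0 0 0;0 -33.9 -11.5 -13 0 0 0;0 -33.9 -11.5 -13 0 0 0;0 -33.9 -11.5 -13 0 0 0;0 -33.9 -11.5 -13 0 0 0;0 -33.9 -11.5 -13 0 0 0;0 -33.9 -11.5 -13 0 0 0;0 -33.9 -11.5 -13 0 0 0;0 -33.9 -11.5 -13 0 0 0;0 -33.9 -11.5 -13 0 0 0"}}

```text
time_s: 27.85
eef_pos: [511.2, -235.9, 174.8]
ee_rot: [0.0, 0.76, 0.65, 0.0]
force: [0.8, 0.1, -0.8]
grip_width: 0.582
grip_force: 31.7
```

```bash
python3 look.py w13 tumbler|grep eye; python3 -c "
from h import *
go([511,-238,52.5],81)"
```

```text
eye [ 521.9 -166.   299.7] [ 511.4 -235.5  174.6]
to [511, -238, 52.5] 81 : shift [-0.27 -0.   12.19] turn [ 0.    -0.     0.002]
```

View pics/w13.png

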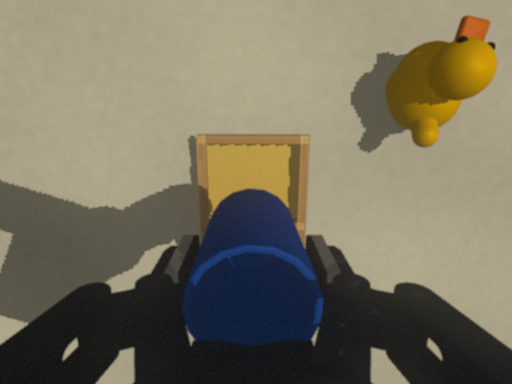

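The tumbler is upright over the near compartment (rim row 140). Lowering it.

Emit:
{"fn": "step_arm", "kwargs": {"commands": "0 -0.2 0 4 0 0 0;0 -0.2 0 8 0 0 0;0 -0.2 0 10.5 0 0 0;0 -0.2 0 11.8 0 0 0;0 -0.2 0 12.2 0 0 0;0 -0.2 0 12.3 0 0 0;0.75 -0.2 0 12.3 0 0 0;0.75 -0.2 0 12.3 0 0 0;0.75 -0.2 0 12.3 0 0 0;0.75 -0.2 0 12.3 0 0 0;0.75 -0.2 0 10 0 0 0;0.75 -0.2 0 6 0 0 0;0.75 -0.2 0 2 0 0 0;0.75 -0.2 0 -2 0 0 0;0.75 -0.2 0 -6 0 0 0;0.75 -0.2 0 -10 0 0 0;0.75 -0.2 0 -10 0 0 0"}}

```text
time_s: 29.42
eef_pos: [512.3, -239.3, 282.7]
ee_rot: [0.007, 0.76, 0.65, 0.002]
force: [0.4, -0.8, 0.4]
grip_width: 0.753
grip_force: 0.0
```

```bash
python3 -c "
from h import *
a=save('wrist','w14');s=save('side','s2');t=save('top','t2')
b=cv2.resize(s[:,:,::-1][130:384,100:400],(600,508)); cv2.imwrite('pics/s2c.png',b)
b=np.hstack([cv2.resize(x[:,:,::-1],(400,300)) for x in (a,)]+[cv2.resize(t[150:300,80:420,::-1],(400,176)).repeat(1,0)][:0]); c=cv2.resize(t[100:290,80:420,::-1],(537,300)); cv2.imwrite('pics/c.png',np.vstack([cv2.copyMakeBorder(b,0,0,0,137,0),c]))
print(sense()['eef_pos'])"
```

```text
[ 510.47319736 -238.10039815  273.90734558]
```

View pics/c.png

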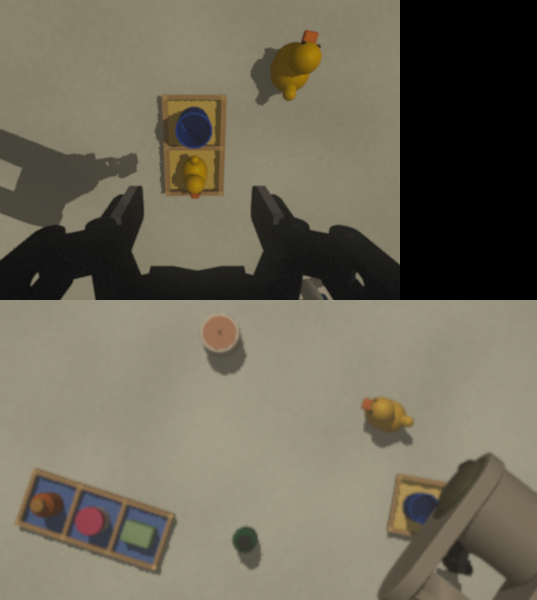

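View pics/s2c.png

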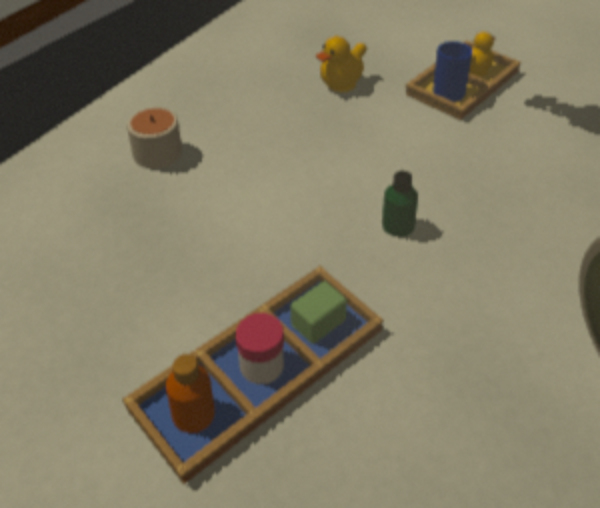

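All five items stand upright in their compartments: tumbler and duck in the yellow tray at (455,70) and (482,50) in the side crop, amber, jar and soap in the blue. The green bottle and candle are untouched, so I'll hand in.

```bash
python3 -c "
from rig import *
print(finish_job())"
```

```text
the job is handed in; nothing more can be done
None
```

Both trays are made up and the job is handed in at about 29.6 s: the cream jar is in the middle of the blue tray with the amber bottle and soap at its ends, the duck and tumbler are in the yellow tray, and the green bottle and candle were left where they stood.

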